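# Brace the parts jar in its holder and unscrew its cap

## Task

Pick up the square jar with the orange cap, cap still screwed tight, turn it so that its yellow label faces the side of the bench holder with the red mark, and seat it fully down in the holder's square pocket, which keeps the jar from turning. Then unscrew the tight cap counter-clockwise as seen from above, stop turning when the thread lets go (about 75 degrees; do not go past a quarter turn), and lift it off, leaving the jar seated in the holder. Finish while still holding the cap level just above the jar's mouth, about a finger's breadth or two clear of it; do not put it down or let go, and leave the other things on the bench where they are.

Things in the scene. Friction and masses are not known exactly. Their poses are not given: they have to be found in the camera images.
- jar: white square jar of bolts, 0.3 to 0.6 kg, loose, upright. Body 66 x 66 mm, 72 mm high, flat shoulder; round 42 mm neck up to the mouth at 100 mm. Origin: centre of its underside, z up; yellow label on its +x face. At the start the cap is on, its top 106 mm above the jar's underside; the cap carries the jar when lifted
- jar_label (a point): centre of the jar's yellow label, on the jar's +x face, 33 mm from its axis and 40 mm above its underside; a yellow strip of the label also shows on the shoulder's edge, seen from above
- jar_mouth (a point): centre of the jar's mouth (top of the neck), 100 mm above its underside
- cap: orange round ribbed screw cap, 58 mm diameter, 30 mm high, 45 g. Origin: centre of its lower rim, z up; 76 mm above the jar's underside when tight (4 mm above the shoulder). White line on top along +x, same way as the label while tight. It need not rise as it turns (3 mm at most); once let go it lifts straight off, 1 mm play on the neck, and must rise 24 mm for its rim to clear the mouth
- thread (a joint): how far the cap is unscrewed, rad: 0 tight, grows as the cap turns counter-clockwise seen from above; 0.3 N m of dry friction throughout, so an unbraced jar turns with its cap. The thread holds the cap below about 1.15 and has let go from 1.25 to 1.8; end stop at 1.9. Keeps its value when the cap is off
- holder: aluminium block 110 x 110 x 45 mm on a dark 150 x 130 mm plate, fixed to the bench, with a square pocket 70 x 70 mm (2 mm play all round, bevelled mouth), 35 mm deep: pocket floor 10 mm above the bench. Origin: centre of its underside, z up, pocket centred, sides along x and y; red mark on its +x rim and +x side
- blue_jar: a like square jar with a blue cap and green label, 66 x 66 x 100 mm, origin at the centre of its underside; not to be moved
- tape: brown roll of tape lying flat, 100 mm diameter, 48 mm high, origin at the centre of its underside; not to be moved
- screwdriver: screwdriver lying on the bench beyond the work area; not to be moved
- carton: cardboard carton 110 x 150 x 70 mm, origin at the centre of its underside; not to be moved
- white_box: white box 80 x 100 x 50 mm, origin at the centre of its underside; not to be moved
- marker: black and red marker pen lying on the bench, 120 mm long; not to be moved
There are look-alikes about, which are no part of the job. Of the things shaped like the cap, the orange one is meant.

How it is judged:
By the outcome, as a careful person would: the job done as asked, in the order asked, and still so for the second after the job is handed in, while the arm keeps its last pose, push and grip.
It also fails if it takes over 50 s, if anything falls off the work surface, if the arm or the gripper's body presses on something with over 40 N, if the wrist force passes 120 N, or if a joint passes its speed limit or range.

## Robot

A 7-joint arm with a two-finger parallel gripper is mounted at the origin on the work surface. World frame = base frame: x ahead of the robot, y to its left, z up, the work surface at z = 0. Lengths are in m, angles in rad, forces in N, time in s.
With the tool pointing down it reaches from about 0.425 to 0.925 m from the base axis. Payload 6.8 kg.
Tool frame: the origin (TCP) lies midway between the tips of the shut fingers; the grasp point (between the pads) lies 19 mm behind it; z points along the fingers, y is the direction in which the jaws open and shut (so a half turn about z gives the same grasp; the last joint's range is limited). The gripper opens to 85 mm and grips with 20 to 120 N. Pads are 22 mm wide; open, the fingers measure 114 mm over their backs; the gripper's body (76 mm by 85 mm) begins 54 mm behind the grasp point. The pads swing forward as they close: fully open they stand 13 mm farther back than shut.
Start: joints at [-1.217, 0.477, 0.022, 1.555, -0.011, 1.109, -0.083], TCP at [0.301, 0.604, 0.231] pointing down, gripper open.
Joint ranges: [-2.96, 2.96], [-0.34, 2.1], [-1.41, 1.46], [0.24, 2.44], [-1.37, 4.51], [0.17, 1.92], [-2.96, 2.96]. Speed limits (rad/s): [2.39, 2.39, 3.14, 3.14, 3.14, 3.14, 3.14].

## Interface

Orientations are given as a unit quaternion [w, x, y, z].
In Python, from station import status, eyes, workorder gives the robot as it stands. The module is installed in compiled form; this text tells all that it offers.
- The arm moves only by the shell command python3 -m jog 'ROWS' [FORCE]. ROWS is text: rows parted by semicolons, each of 7 numbers parted by spaces: the shift along the tool's x, y, z in m, then the turn, a rotation vector about the tool's x, y, z in degrees, then the finger opening in m, from 0 to 0.0854. In form: dx dy dz rx ry rz jaw; .... A call has 1 to 5 rows; each row is the pose to reach, as a shift and turn from the pose commanded when the call began, along the tool's axes at that moment; what a row does not reach only later rows make up. A row lasts 1/10 s, in which the tool goes at most 50 mm and 8.59 degrees, less where a joint would pass 70% of its speed; a pose out of reach is approached as far as the arm can. A call with a gripper value outside its range is refused whole. The fingers move at their own pace and stop on an object; FORCE is the grip in N (left out, the last holds). Time passes only in rows, so rows that repeat a pose let the fingers close. It gives the time, the measured TCP pose, the force and the opening at its end, in the units of the state.
- status.get_obs(): the state, without advancing time (a new reading comes with each control period).
- eyes.read_camera(name): name is "scene" or "top" or "wrist"; returns a dict with "image" (400x640x3 uint8, red, green, blue), "intrinsics" (3x3 intrinsics, pixels), "position" and "orientation" of the camera in the world. Camera axes: x right, y up, looking along -z (the intrinsics and any distortion apply to the point x, -y, -z); pixel columns grow to the right and rows downward; lengths in m; the calibration is good to about 2 mm. A picture is of the moment at which its call begins. There is no depth.
- workorder.hand_in(): hands the job in, once; it reports no verdict.
The state is a dict: "t": time; "q": joint angles; "joint_vel": joint speeds; "joint_torque": joint torques, N m; "eef_pos": TCP position; "tool_rot": TCP orientation; "contact_force": force on the tool from outside, world axes, zero at the start; "torque": the same for the moment, N m; "gripper_width": opening from 0.0 (shut) to 1.0 (fully open).
Only numpy, scipy, OpenCV 4.12 (cv2) and the standard library are available. Lean on these libraries where they do the work, as an engineer would, in place of code of your own. Each camera call takes 0.05 s, during which the arm holds its last target.

## Working session

There is one attempt and no reset: what is moved stays moved. The work goes in short steps, Python scripts to look and compute and a shell command to move; the robot and the scene stay as the last step left them, time stands still between calls to the robot, and variables do not carry over. Pictures are saved under pics/ and viewed, and the job is handed in when it is done.

```bash
mkdir -p pics; ls
cat > h.py <<'E'
import numpy as np, cv2
from scipy.spatial.transform import Rotation as R
from station import status, eyes, workorder
def cam(n):
    c=eyes.read_camera(n); return c
def rot(q): return R.from_quat([q[1],q[2],q[3],q[0]])
def ray(c,u,v):
    K=np.array(c['intrinsics']); d=np.linalg.inv(K)@np.array([u,v,1.0])
    d=np.array([d[0],-d[1],-d[2]]); return np.array(c['position']),rot(c['orientation']).apply(d)
def onz(c,u,v,z):
    p,d=ray(c,u,v); return p+d*(z-p[2])/d[2]
def proj(c,P):
    p=rot(c['orientation']).inv().apply(np.array(P)-np.array(c['position']))
    K=np.array(c['intrinsics']); q=K@np.array([p[0],-p[1],-p[2]]); return q[:2]/q[2]
def save(c,name,crop=None,s=1):
    im=c['image'][:,:,::-1]
    if crop: x0,y0,x1,y1=crop; im=im[y0:y1,x0:x1]
    if s!=1: im=cv2.resize(im,None,fx=s,fy=s,interpolation=cv2.INTER_CUBIC)
    cv2.imwrite('pics/'+name,im)
E
python3 - <<'E'
from h import *
print(status.get_obs())
for n in ['scene','top','wrist']:
    c=cam(n); save(c,n+'0.png'); print(n,{k:v for k,v in c.items() if k!='image'})
E
```

```text
pics
{'t': 0.0, 'q': array([-1.21711054,  0.47778557,  0.02235851,  1.55647673, -0.0114942 ,
        1.1093095 , -0.08311383]), 'joint_vel': array([-0.00012541, -0.0007291 , -0.00155815,  0.00228906, -0.00038496,
        0.00066391,  0.00174837]), 'joint_torque': array([-5.51400117e-04, -5.96452117e+01,  1.60792306e+00, -2.81198001e+01,
        1.25671917e-02,  9.49886598e-03, -9.33218388e-06]), 'eef_pos': array([0.30050042, 0.60374165, 0.23032516]), 'tool_rot': array([-1.37339217e-04,  2.28849920e-01,  9.73461277e-01, -9.15096921e-04]), 'contact_force': array([ 0.34179113, -0.01390933, -0.52658906]), 'torque': array([-0.02418087,  0.00357052, -0.02505529]), 'gripper_width': 0.9986464809795478}
scene {'intrinsics': array([[454.73707755,   0.        , 328.01567007],
       [  0.        , 454.73707755, 203.09745511],
       [  0.        ,   0.        ,   1.        ]]), 'position': array([ 1.41370302, -0.0333042 ,  0.91819958]), 'orientation': array([0.69620642, 0.27785359, 0.24410317, 0.61522975])}
top {'intrinsics': array([[406.30508149,   0.        , 324.47632606],
       [  0.        , 406.30508149, 197.24194766],
       [  0.        ,   0.        ,   1.        ]]), 'position': array([0.5389971 , 0.05289287, 1.33056422]), 'orientation': array([-0.70253129, -0.02444536,  0.0228734 ,  0.71086498])}
wrist {'intrinsics': array([[311.93250598,   0.        , 321.37954827],
       [  0.        , 311.93250598, 205.32080421],
       [  0.        ,   0.        ,   1.        ]]), 'position': array([0.22788148, 0.64026669, 0.37364126]), 'orientation': array([ 0.83929751, -0.1360301 , -0.0829289 ,  0.51980602])}
```

View pics/scene0.png

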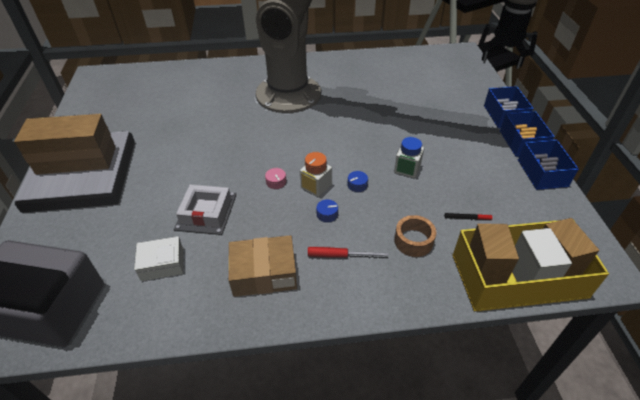

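View pics/top0.png

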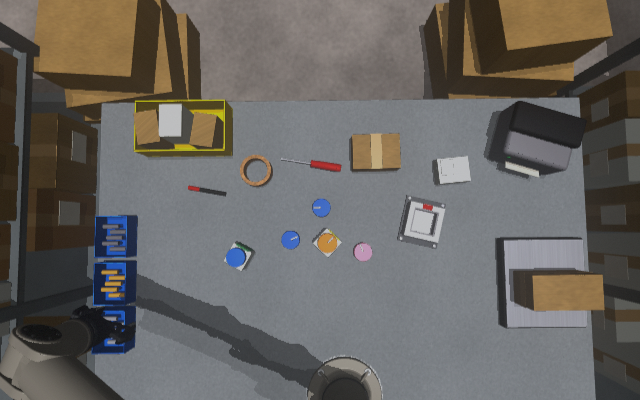

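View pics/wrist0.png

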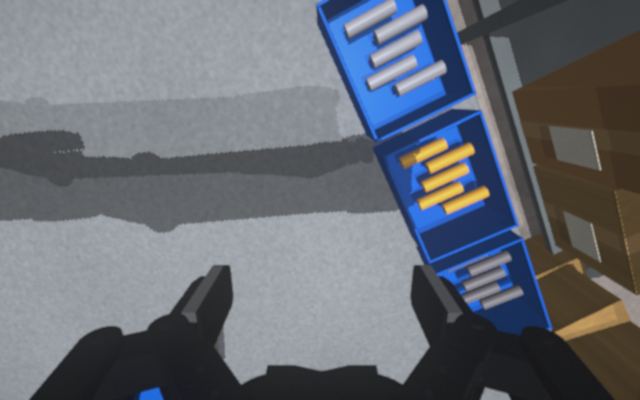

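Scene: orange-capped jar at (316,172), blue-capped jar (408,157), loose caps pink (275,178) and blue (357,181), (327,210), holder (203,207) with a red mark. Top: orange cap (327,242), holder (423,221), red mark (427,207). I'll take the orange one on the white square body with the yellow label, and zoom in to confirm.

Run:
```python
from h import *
a=cam('scene'); b=cam('top')
A=cv2.resize(a['image'][140:240,160:380],None,fx=3.6,fy=3.6,interpolation=cv2.INTER_CUBIC)[:, :792]
B=cv2.resize(b['image'][185:265,290:454],None,fx=4.8,fy=4.8,interpolation=cv2.INTER_CUBIC)
cv2.imwrite('pics/cropA.png',A[:,:,::-1]);cv2.imwrite('pics/cropB.png',B[:,:,::-1])
```

```text
(no output)
```

View pics/cropA.png

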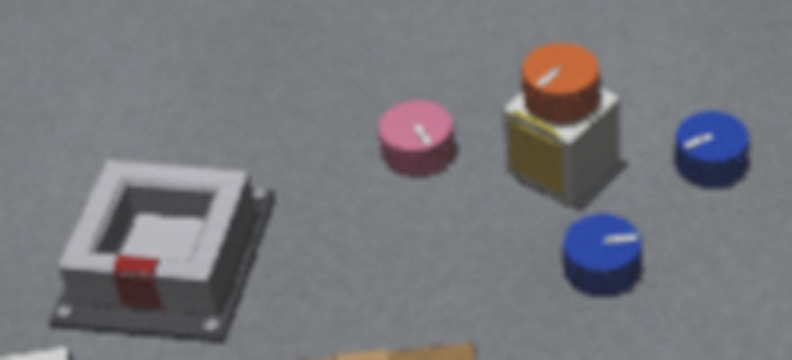

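View pics/cropB.png

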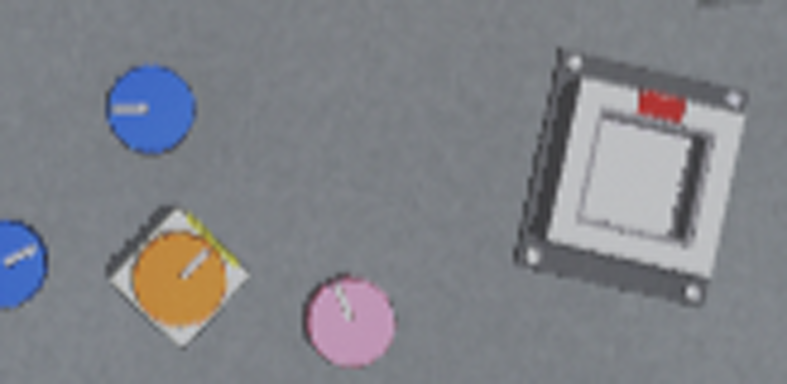

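The crops confirm it: the jar at top (327,242) has an orange cap, and its yellow strip and the white line both point up and to the right. The holder's red mark is at the top of its rim. Next I'll measure poses.

```bash
cat >> h.py <<'E'
def msk(c,h0,h1,s0,v0,box):
    hsv=cv2.cvtColor(c['image'],cv2.COLOR_RGB2HSV); m=cv2.inRange(hsv,(h0,s0,v0),(h1,255,255))
    k=np.zeros_like(m); x0,y0,x1,y1=box; k[y0:y1,x0:x1]=m[y0:y1,x0:x1]; return k
E
python3 - <<'E'
from h import *
c=cam('top')
hsv=cv2.cvtColor(c['image'],cv2.COLOR_RGB2HSV)
print(hsv[242,318:338].tolist()); print(hsv[234,328:338].tolist())
m=msk(c,8,20,120,120,(300,220,355,265))
cn=max(cv2.findContours(m,0,2)[0],key=cv2.contourArea)
(u,v),r=cv2.minEnclosingCircle(cn); M=cv2.moments(cn); print('cap',u,v,r,M['m10']/M['m00'],M['m01']/M['m00'])
e=cv2.fitEllipse(cn);print(e)
P=onz(c,*e[0],.106); print('cap xyz',P)
# white line on cap
w=cv2.inRange(hsv,(0,0,140),(180,90,255)); k=np.zeros_like(m); cv2.circle(k,(int(round(u)),int(round(v))),int(r-2),255,-1); w&=k
ys,xs=np.nonzero(w); W=np.array([onz(c,x,y,.106)[:2] for x,y in zip(xs,ys)]); d=W.mean(0)-P[:2]; print('line n',len(W),'centroid dir',np.degrees(np.arctan2(d[1],d[0])),'|d|',np.linalg.norm(d))
y=msk(c,22,34,110,90,(325,225,345,245)); ys,xs=np.nonzero(y)
Y=np.array([onz(c,a,b,.072)[:2] for a,b in zip(xs,ys)]); l=cv2.fitLine(Y.astype(np.float32),2,0,.01,.01).ravel(); d=Y.mean(0)-P[:2]
print('strip',len(Y),'normal deg',np.degrees(np.arctan2(l[1],l[0]))%180-90,'centre dir',np.degrees(np.arctan2(d[1],d[0])),np.linalg.norm(d))
# jar white+yellow+orange silhouette
g=cv2.inRange(hsv,(0,0,150),(180,255,255)); k=np.zeros_like(g);k[222:262,308:346]=g[222:262,308:346]
cn=max(cv2.findContours(k,0,2)[0],key=cv2.contourArea); b=cv2.minAreaRect(cn)
Q=np.array([onz(c,*q,.072)[:2] for q in cv2.boxPoints(b)]); print('jar',Q.mean(0),[(np.linalg.norm(Q[i]-Q[i-1]),np.degrees(np.arctan2(*(Q[i]-Q[i-1])[::-1]))) for i in range(4)])
# holder rim
g=cv2.inRange(hsv,(0,0,165),(180,255,255))|msk(c,0,10,130,80,(395,190,450,255))|msk(c,170,180,130,80,(395,190,450,255)); k=np.zeros_like(g);k[198:243,402:446]=g[198:243,402:446]
k=cv2.morphologyEx(k,cv2.MORPH_OPEN,np.ones((3,3),np.uint8))
cn=max(cv2.findContours(k,0,2)[0],key=cv2.contourArea); b=cv2.minAreaRect(cn)
Q=np.array([onz(c,*q,.045)[:2] for q in cv2.boxPoints(b)]); print('holder',Q.mean(0),[(np.linalg.norm(Q[i]-Q[i-1]),np.degrees(np.arctan2(*(Q[i]-Q[i-1])[::-1]))) for i in range(4)])
mm=(msk(c,0,10,130,80,(415,195,440,215))|msk(c,170,180,130,80,(415,195,440,215))); ys,xs=np.nonzero(mm); d=onz(c,xs.mean(),ys.mean(),.045)[:2]-Q.mean(0); print('red',np.degrees(np.arctan2(d[1],d[0])),np.linalg.norm(d))
im=c['image'][:,:,::-1].copy(); cv2.drawContours(im,[cn],-1,(0,255,0),1); im[y>0]=(255,0,255); im[w>0]=(255,0,0)
cv2.imwrite('pics/m.png',cv2.resize(im[185:265,300:454],None,fx=5,fy=5,interpolation=0))
E
```

```text
[[16, 176, 191], [17, 173, 192], [17, 174, 191], [17, 171, 191], [17, 171, 191], [17, 170, 192], [17, 171, 192], [17, 171, 191], [17, 169, 190], [14, 124, 148], [14, 23, 190], [14, 97, 160], [17, 170, 191], [17, 170, 190], [17, 168, 191], [17, 169, 192], [17, 168, 191], [18, 170, 190], [18, 158, 192], [15, 5, 189]]
[[18, 168, 191], [15, 171, 176], [14, 151, 140], [15, 134, 137], [21, 142, 144], [28, 158, 166], [31, 79, 136], [90, 8, 122], [113, 17, 134], [109, 15, 132]]
cap 326.9444580078125 242.6481475830078 9.551952362060547 326.95542635658916 242.6608527131783
((326.9532165527344, 242.5308074951172), (18.351116180419922, 18.63713264465332), 11.447311401367188)
cap xyz [0.48492634 0.04930284 0.106     ]
line n 8 centroid dir -46.00727825977928 |d| 0.010745115325125277
strip 14 normal deg -45.60006 centre dir -45.41238981501067 0.03074658106750037
jar [0.4843298  0.04827786] [(np.float64(0.06293742116696953), np.float64(44.539977507225046)), (np.float64(0.06530138588679295), np.float64(-45.762261764038726)), (np.float64(0.0630852880915315), np.float64(-135.6063204989406)), (np.float64(0.06514125567583755), np.float64(134.107115298807))]
holder [ 0.54470103 -0.25872585] [(np.float64(0.10860783107986081), np.float64(77.24575732517103)), (np.float64(0.10917159451892772), np.float64(-13.517086607907672)), (np.float64(0.1092036267315181), np.float64(-102.8351230947251)), (np.float64(0.10902702225260713), np.float64(166.1688162007408))]
red -12.462687363316485 0.04733076131476618
```

View pics/m.png

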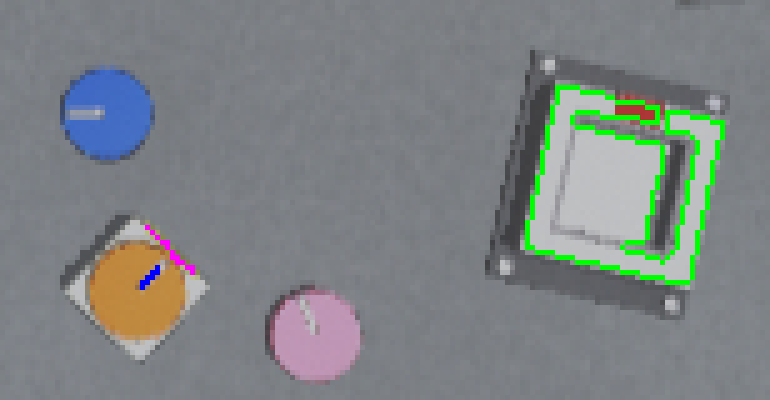

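Jar is at (0.485, 0.049) with yaw about −45.5°; the line and strip agree. Holder is at (0.545, −0.259) with yaw about −13.3°. I'll set up a helper to work out the rows.

```bash
cat >> h.py <<'E'
def goal(x,y,z,yaw):
    "tool-frame shift & rotvec (deg) to put TCP at xyz pointing down, jaw (tool y) at yaw deg"
    o=status.get_obs(); r=rot(o['tool_rot']); a=np.radians(yaw)
    Y=np.array([np.cos(a),np.sin(a),0]); Z=np.array([0,0,-1.]); T=R.from_matrix(np.c_[np.cross(Y,Z),Y,Z])
    print('shift',r.inv().apply(np.array([x,y,z])-o['eef_pos']).round(4),'rot',(r.inv()*T).as_rotvec(degrees=True).round(2),'t',o['t'],'F',np.round(o['contact_force'],1),'T',np.round(o['torque'],2),'w',round(o['gripper_width'],3),'q7',round(o['q'][6],2))
def st():
    o=status.get_obs(); y=rot(o['tool_rot']).as_matrix()[:,1]; z=rot(o['tool_rot']).as_matrix()[:,2]
    print('t',round(o['t'],2),'pos',o['eef_pos'].round(4),'yaw',np.degrees(np.arctan2(y[1],y[0])).round(2),'zax',z.round(3),'F',np.round(o['contact_force'],1),'T',np.round(o['torque'],2),'w',round(o['gripper_width'],3))
E
python3 -c "
from h import *
goal(.4848,.049,.22,-45.5)"
```

```text
shift [-0.4122 -0.4149  0.0112] rot [-2.0000e-02  3.0000e-02  1.0904e+02] t 0.3 F [-0.4 -0.9 -0.2] T [ 0.02  0.01 -0.03] w 0.999 q7 -0.08
```

```bash
python3 -m jog '-.412 -.415 .011 0 0 109 .085;-.412 -.415 .011 0 0 109 .085;-.412 -.415 .011 0 0 109 .085;-.412 -.415 .011 0 0 109 .085;-.412 -.415 .011 0 0 109 .085' 60; python3 -c "
from h import *
goal(.4848,.049,.22,-45.5)"
```

```text
t: 0.8
eef_pos: [0.3798, 0.3651, 0.2267]
tool_rot: [-0.0, 0.572, 0.82, 0.0]
contact_force: [0.7, 0.8, 0.3]
gripper_width: 0.995
shift [-0.3329 -0.0107  0.0066] rot [ 0.000e+00 -3.000e-02  6.572e+01] t 0.8 F [0.7 0.8 0.3] T [-0.02 -0.07 -0.01] w 0.995 q7 -0.47
```

```bash
python3 -m jog '-.333 -.011 .007 0 0 65.7 .085;-.333 -.011 .007 0 0 65.7 .085;-.333 -.011 .007 0 0 65.7 .085;-.333 -.011 .007 0 0 65.7 .085;-.333 -.011 .007 0 0 65.7 .085'; python3 -c "
from h import *
goal(.4848,.049,.22,-45.5)"
```

```text
t: 1.3
eef_pos: [0.4597, 0.1284, 0.2217]
tool_rot: [-0.0, 0.833, 0.554, 0.001]
contact_force: [1.3, 0.5, 0.7]
gripper_width: 0.995
shift [-0.0635  0.0538  0.0016] rot [ 1.000e-02 -6.000e-02  2.276e+01] t 1.3 F [1.3 0.5 0.7] T [ 0.14 -0.06  0.02] w 0.995 q7 -0.7
```

```bash
python3 -m jog '0 0 0 0 0 0 .085'; python3 -c "
from h import *
goal(.4848,.049,.22,-45.5)"
```

```text
t: 1.4
eef_pos: [0.461, 0.1232, 0.2217]
tool_rot: [0.001, 0.835, 0.55, 0.0]
contact_force: [-0.5, 1.2, 0.1]
gripper_width: 0.995
shift [-0.0588  0.0512  0.0019] rot [ 0.11  0.04 22.28] t 1.4 F [-0.5  1.2  0.1] T [ 0.   -0.02  0.01] w 0.995 q7 -0.7
```

```bash
python3 -m jog '-.0588 .0512 .002 0 0 22.3 .085;-.0588 .0512 .002 0 0 22.3 .085;-.0588 .0512 .002 0 0 22.3 .085;-.0588 .0512 .002 0 0 22.3 .085;-.0588 .0512 .002 0 0 22.3 .085'
python3 - <<'E'
from h import *
c=cam('wrist'); save(c,'w1.png'); goal(.4848,.049,.072,-45.5)
print(c['position'],proj(c,[.4848,.049,.106]))
E
```

```text
t: 1.9
eef_pos: [0.4842, 0.0573, 0.2193]
tool_rot: [-0.0, 0.922, 0.387, -0.0]
contact_force: [-0.2, 0.0, 0.5]
gripper_width: 0.995
shift [-0.0056  0.0065  0.1473] rot [-0.02 -0.01  1.04] t 1.95 F [-0.5 -0.7  0.2] T [ 0.03  0.   -0.04] w 0.994 q7 -0.88
[0.54066706 0.11521342 0.36254869] [329.13865345 206.46523578]
```

View pics/w1.png

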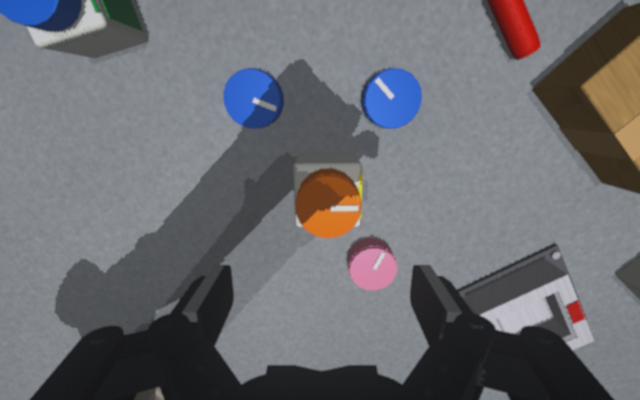

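The wrist view shows the cap centred near (328,203), against a predicted (329,206). I'll refine the position from it.

Run:
```python
from h import *
c=cam('wrist'); hsv=cv2.cvtColor(c['image'],cv2.COLOR_RGB2HSV)
m=msk(c,4,22,120,50,(285,160,372,250)); cn=max(cv2.findContours(m,0,2)[0],key=cv2.contourArea)
h=cv2.convexHull(cn); print(cv2.minEnclosingCircle(h), cv2.boundingRect(h), cv2.fitEllipse(h))
# top-face front edge (towards bottom), left and right extremes
x,y,w,hh=cv2.boundingRect(h)
for u,v in [(x+w/2,y+hh-w/2)]: print(u,v,onz(c,u,v,.106), onz(c,x,v,.106),onz(c,x+w,v,.106))
im=c['image'][150:260,270:390,::-1]; cv2.imwrite('pics/w1c.png',cv2.resize(im,None,fx=5,fy=5,interpolation=2))
```

```text
((328.4296569824219, 203.3470916748047), 34.396141052246094) (296, 170, 66, 68) ((328.1871032714844, 203.65463256835938), (65.53263092041016, 68.49465942382812), 170.9951629638672)
329.0 205.0 [0.48561002 0.05020668 0.106     ] [0.46520098 0.07023464 0.106     ] [0.5060155  0.03018222 0.106     ]
```

View pics/w1c.png

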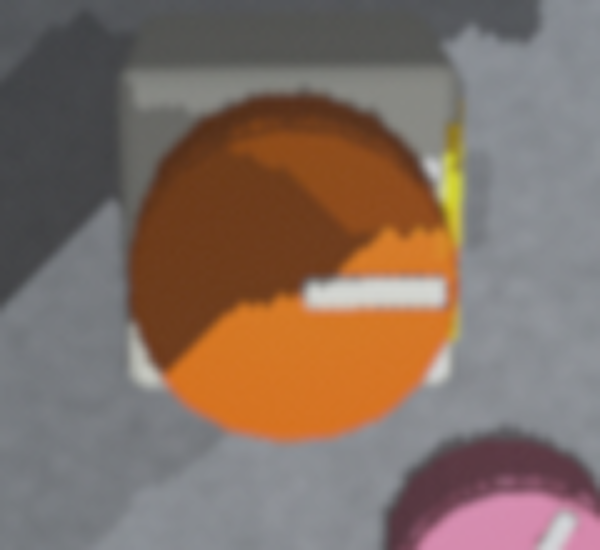

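The cap is at about (0.4852, 0.0497) and the white line is parallel to the jaw axis. Descending.

```bash
python3 -m jog '-.0052 .0062 .05 0 0 1 .085;-.0052 .0062 .10 0 0 1 .085;-.0052 .0062 .13 0 0 1 .085;-.0052 .0062 .147 0 0 1 .085;-.0052 .0062 .147 0 0 1 .085'; python3 -m jog '0 0 0 0 0 0 .085;0 0 0 0 0 0 .085'; python3 -c "
from h import *
goal(.4852,.0497,.072,-45.3)"
```

```text
t: 2.5
eef_pos: [0.4832, 0.0487, 0.0702]
tool_rot: [-0.0, 0.926, 0.378, -0.002]
contact_force: [0.2, 0.4, 0.7]
gripper_width: 0.996
t: 2.7
eef_pos: [0.4861, 0.0488, 0.0735]
tool_rot: [0.0, 0.926, 0.377, 0.001]
contact_force: [0.3, 0.4, -0.0]
gripper_width: 0.998
shift [ 0.     -0.0013  0.0015] rot [ 0.05 -0.12 -0.35] t 2.7 F [ 0.3  0.4 -0. ] T [-0.01 -0.02 -0.05] w 0.998 q7 -0.68
```

```bash
python3 -m jog '0 -.001 .001 0 0 0 .05;0 -.001 .001 0 0 0 .05;0 -.001 .001 0 0 0 .05;0 -.001 .001 0 0 0 .05;0 -.001 .001 0 0 0 .05' 80;python3 -m jog '0 0 0 0 0 0 .05;0 0 0 0 0 0 .05;0 0 0 0 0 0 .05'
python3 - <<'E'
from h import *
st(); c=cam('scene'); save(c,'s2.png',(220,80,420,230),4)
E
```

```text
t: 3.2
eef_pos: [0.4848, 0.0495, 0.0726]
tool_rot: [-0.001, 0.926, 0.377, 0.001]
contact_force: [-2.1, -0.1, 11.4]
gripper_width: 0.662
t: 3.5
eef_pos: [0.4847, 0.0496, 0.0726]
tool_rot: [-0.001, 0.926, 0.377, 0.001]
contact_force: [-3.0, -0.3, 10.9]
gripper_width: 0.661
t 3.5 pos [0.4847 0.0496 0.0726] yaw -45.67 zax [ 0.001  0.001 -1.   ] F [-3.  -0.3 10.9] T [0.14 0.73 0.05] w 0.661
```

View pics/s2.png

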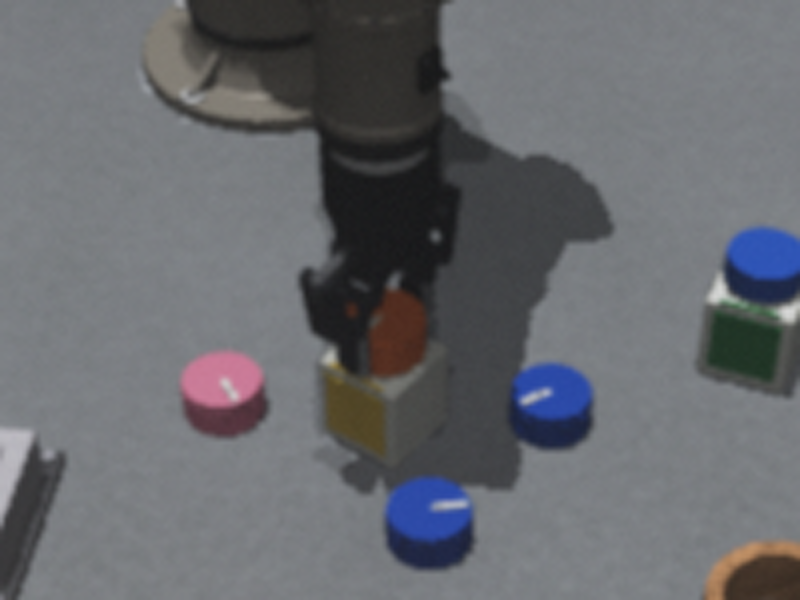

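The grip is on the cap, but there's an 11 N upward force, so the fingertips probably touch the shoulder. I'll regrip about 4 mm higher.

```bash
python3 -m jog '0 0 0 0 0 0 .075;0 0 -.002 0 0 0 .075;0 0 -.004 0 0 0 .075;0 0 -.004 0 0 0 .075'; python3 -m jog '0 0 0 0 0 0 .05;0 0 0 0 0 0 .05;0 0 0 0 0 0 .05;0 0 0 0 0 0 .05;0 0 0 0 0 0 .05' 80
python3 - <<'E'
from h import *
st(); c=cam('scene'); save(c,'s3.png',(220,80,420,230),4)
E
```

```text
t: 3.95
eef_pos: [0.4846, 0.049, 0.0756]
tool_rot: [0.0, 0.926, 0.377, 0.0]
contact_force: [0.2, 0.1, -0.4]
gripper_width: 0.88
t: 4.45
eef_pos: [0.4844, 0.0491, 0.0758]
tool_rot: [-0.0, 0.926, 0.377, 0.0]
contact_force: [-2.5, 0.5, 8.2]
gripper_width: 0.664
t 4.45 pos [0.4844 0.0491 0.0758] yaw -45.7 zax [-0.     0.001 -1.   ] F [-2.5  0.5  8.2] T [-0.04  0.55  0.08] w 0.664
```

The force comes from the pads swinging as they close, so it's harmless. Lifting.

```bash
python3 -m jog '0 0 -.02 0 0 0 .05;0 0 -.05 0 0 0 .05;0 0 -.08 0 0 0 .05;0 0 -.10 0 0 0 .05;0 0 -.10 0 0 0 .05';python3 -m jog '0 0 0 0 0 0 .05;0 0 0 0 0 0 .05'
python3 - <<'E'
from h import *
goal(.545,-.2587,.18,-13.3);st(); c=cam('scene'); save(c,'s4.png',(220,50,420,200),4)
E
```

```text
t: 5.0
eef_pos: [0.4854, 0.0492, 0.1769]
tool_rot: [-0.0, 0.926, 0.377, 0.002]
contact_force: [1.2, 0.1, -7.0]
gripper_width: 0.658
t: 5.2
eef_pos: [0.4829, 0.0489, 0.1736]
tool_rot: [-0.0, 0.926, 0.377, -0.002]
contact_force: [-0.2, -0.6, -5.8]
gripper_width: 0.655
shift [-0.1704  0.2635 -0.0062] rot [ -0.13   0.14 -32.39] t 5.2 F [-0.2 -0.6 -5.8] T [-0.05 -0.04 -0.07] w 0.655 q7 -0.82
t 5.2 pos [0.4829 0.0489 0.1736] yaw -45.69 zax [-0.003 -0.001 -1.   ] F [-0.2 -0.6 -5.8] T [-0.05 -0.04 -0.07] w 0.655
```

View pics/s4.png

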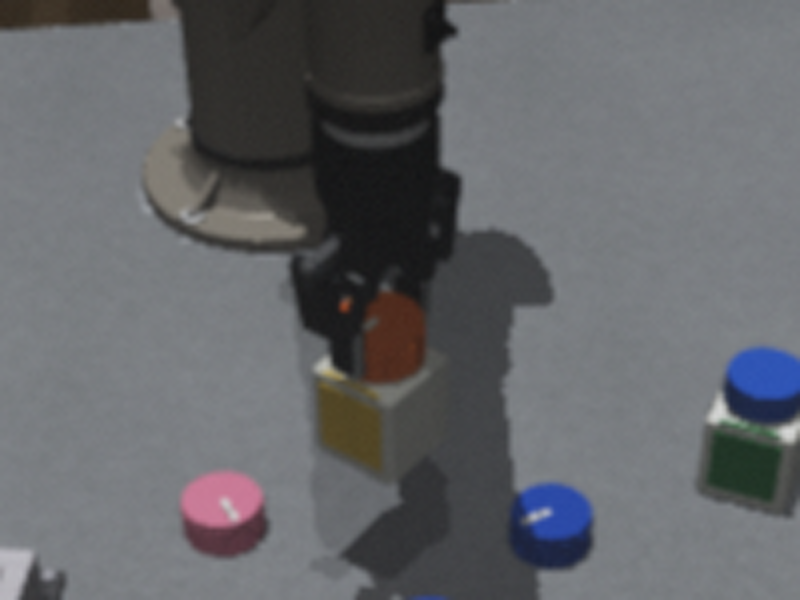

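```bash
python3 -m jog '-.02 .03 -.006 0 0 -4 .05;-.042 .066 -.006 0 0 -8 .05;-.065 .102 -.006 0 0 -12 .05;-.088 .138 -.006 0 0 -16 .05;-.11 .17 -.006 0 0 -20 .05';python3 -c "
from h import *
goal(.545,-.2587,.18,-13.3)"
```

```text
t: 5.75
eef_pos: [0.5239, -0.1514, 0.1799]
tool_rot: [-0.0, 0.846, 0.533, -0.001]
contact_force: [0.2, 0.5, -5.5]
gripper_width: 0.657
shift [-0.0876  0.0654 -0.0001] rot [ -0.11   0.06 -12.26] t 5.75 F [ 0.2  0.5 -5.5] T [ 0.05 -0.05 -0.01] w 0.657 q7 -0.04
```

```bash
python3 -m jog '-.03 .022 0 0 0 -4 .05;-.055 .041 0 0 0 -8 .05;-.075 .056 0 0 0 -10.5 .05;-.0876 .0654 0 0 0 -12.3 .05;-.0876 .0654 0 0 0 -12.3 .05';python3 -m jog '0 0 0 0 0 0 .05;0 0 0 0 0 0 .05;0 0 0 0 0 0 .05'
python3 - <<'E'
from h import *
goal(.545,-.2587,.18,-13.3);st()
c=cam('scene'); save(c,'s5.png',(120,80,320,230),4)
c=cam('wrist'); save(c,'w5.png')
E
```

```text
t: 6.25
eef_pos: [0.5441, -0.26, 0.1798]
tool_rot: [-0.0, 0.786, 0.618, -0.001]
contact_force: [-1.1, 0.1, -6.0]
gripper_width: 0.658
t: 6.55
eef_pos: [0.5453, -0.2553, 0.1808]
tool_rot: [-0.001, 0.784, 0.62, -0.0]
contact_force: [-0.0, -0.8, -6.3]
gripper_width: 0.66
shift [-0.0034  0.0005  0.0008] rot [-0.06 -0.04 -0.02] t 6.55 F [-0.  -0.8 -6.3] T [ 0.01 -0.04  0.01] w 0.66 q7 0.35
t 6.55 pos [ 0.5453 -0.2553  0.1808] yaw -13.32 zax [-0.001  0.001 -1.   ] F [-0.  -0.8 -6.3] T [ 0.01 -0.04  0.01] w 0.66
```

View pics/s5.png

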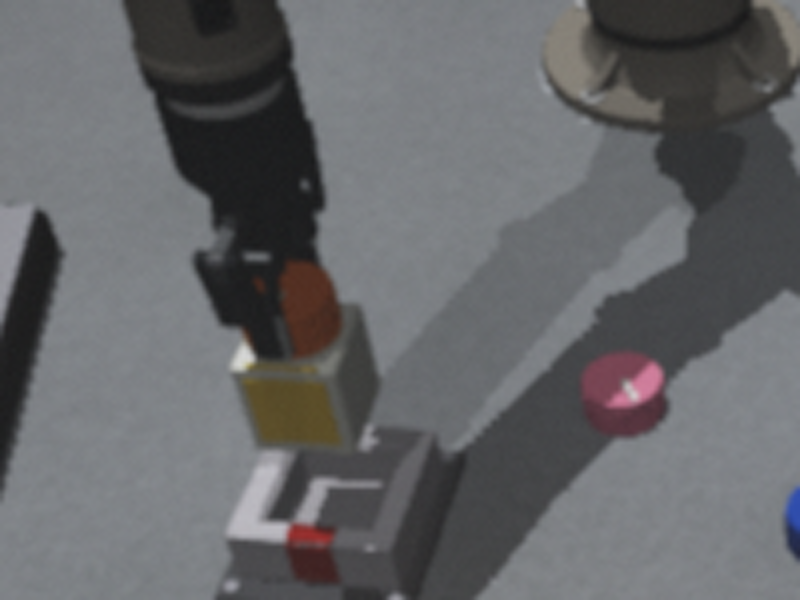

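View pics/w5.png

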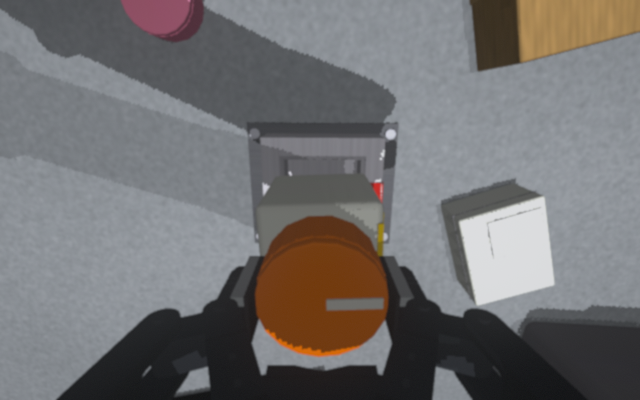

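Wrist view: jar parallel to the holder, yellow strip (381,237) on the same side as the red mark (376,190). Plate screws are at (254,134), (390,134), (258,237) and (385,237). I'll cross-check the holder centre from these.

Run:
```python
from h import *
c=cam('wrist'); st()
for z in (.0,.005,.01):
    P=np.array([onz(c,u,v,z)[:2] for u,v in [(254,133),(390,133),(258,237),(385,237)]])
    print(z,P.mean(0),np.linalg.norm(P[0]-P[1]),np.linalg.norm(P[0]-P[2]),np.degrees(np.arctan2(*(P[1]-P[0])[::-1])))
print('cap top',onz(c,321,288,.181+.03),proj(c,[.545,-.2553,.1808+.030]))
t=cam('top'); 
save(t,'t5.png',(390,185,460,260),8)
```

```text
t 6.7 pos [ 0.5454 -0.256   0.1813] yaw -13.35 zax [-0.  0. -1.] F [ 0.2 -0.2 -6. ] T [-0.02  0.   -0.02] w 0.664
0.0 [ 0.54359772 -0.26239297] 0.13840263905772754 0.11548258435230217 -13.349366137634853
0.005 [ 0.54391009 -0.26107549] 0.1362698598880959 0.11370300231514828 -13.34936613763484
0.01 [ 0.54422245 -0.25975801] 0.13413708071846422 0.11192342027799443 -13.349366137634856
cap top [ 0.54644002 -0.24910064  0.211     ] [321.07898611 300.62738539]
```

View pics/t5.png

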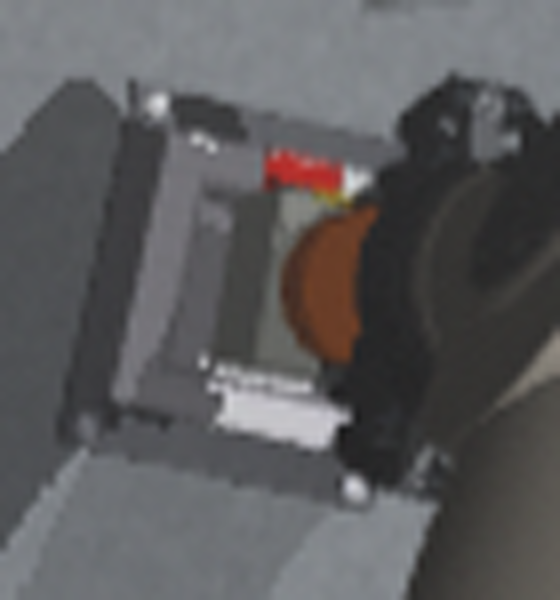

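```bash
python3 -c "
from h import *
goal(.5447,-.2592,.128,-13.35)"
```

```text
shift [-0.0031 -0.      0.0534] rot [ 0.   -0.01 -0.01] t 6.75 F [-1.  -0.4 -6.2] T [-0.05 -0.04 -0.01] w 0.657 q7 0.35
```

```bash
python3 -m jog '-.0033 0 .02 0 0 0 .05;-.0033 0 .04 0 0 0 .05;-.0033 0 .052 0 0 0 .05;-.0033 0 .052 0 0 0 .05;-.0033 0 .052 0 0 0 .05';python3 -m jog '0 0 0 0 0 0 .05;0 0 0 0 0 0 .05'
python3 - <<'E'
from h import *
goal(.5447,-.2592,.128,-13.35);st()
c=cam('scene'); save(c,'s6.png',(150,120,290,240),5)
c=cam('wrist'); save(c,'w6.png',(200,80,440,320),2.5)
E
```

```text
t: 7.25
eef_pos: [0.5449, -0.26, 0.1297]
tool_rot: [0.0, 0.785, 0.62, 0.0]
contact_force: [0.7, -0.5, -6.1]
gripper_width: 0.657
t: 7.45
eef_pos: [0.5452, -0.2602, 0.1303]
tool_rot: [0.001, 0.785, 0.62, 0.001]
contact_force: [-0.5, 0.5, -5.7]
gripper_width: 0.654
shift [ 0.0009 -0.0007  0.0023] rot [ 0.1   0.   -0.05] t 7.45 F [-0.5  0.5 -5.7] T [ 0.03 -0.05  0.08] w 0.654 q7 0.39
t 7.45 pos [ 0.5452 -0.2602  0.1303] yaw -13.4 zax [ 0.002 -0.    -1.   ] F [-0.5  0.5 -5.7] T [ 0.03 -0.05  0.08] w 0.654
```

View pics/s6.png

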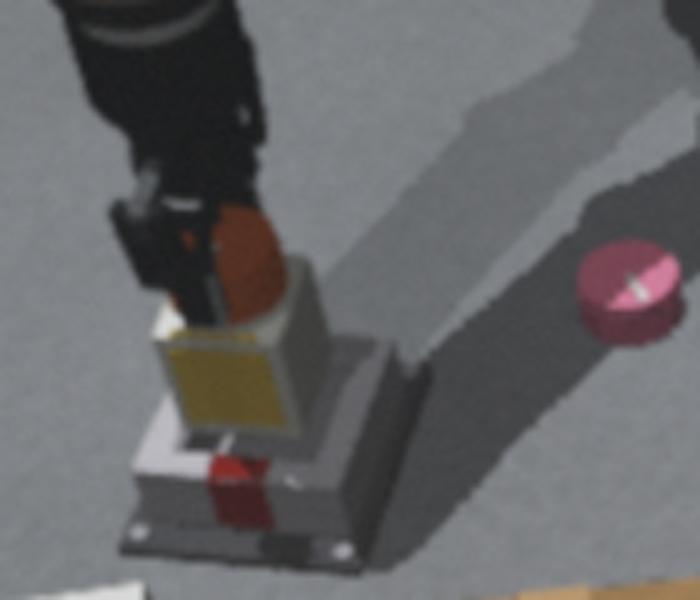

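View pics/w6.png

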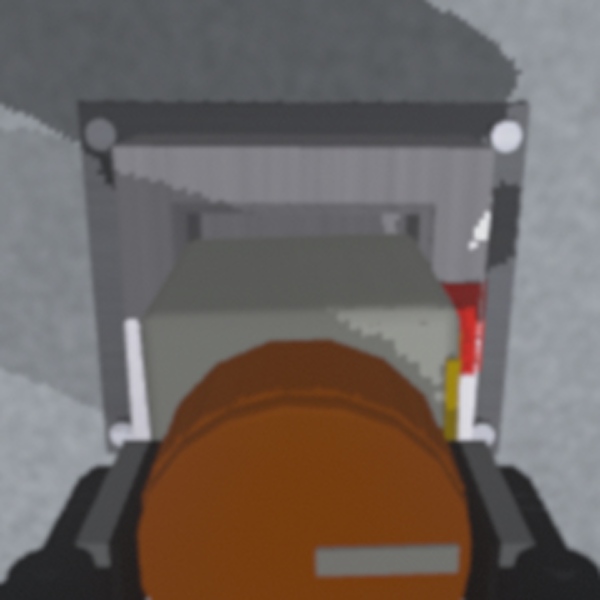

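The jar is level above the pocket. The bottom-edge gaps in the crop are 15 px left and 22 px right, so the jar sits about 1 mm toward −y of the tool. I'll nudge it and descend, watching the force.

```bash
python3 -m jog '.0005 .0008 .006 0 0 0 .05;.0005 .0008 .012 0 0 0 .05;.0005 .0008 .018 0 0 0 .05;.0005 .0008 .022 0 0 0 .05;.0005 .0008 .022 0 0 0 .05';python3 -c "
from h import *
st()"
```

```text
t: 8.05
eef_pos: [0.5448, -0.2594, 0.1063]
tool_rot: [-0.001, 0.785, 0.62, -0.001]
contact_force: [-0.5, 1.0, -5.3]
gripper_width: 0.659
t 8.05 pos [ 0.5448 -0.2594  0.1063] yaw -13.41 zax [-0.002  0.    -1.   ] F [-0.5  1.  -5.3] T [ 0.01 -0.   -0.01] w 0.659
```

```bash
python3 -m jog '0 0 .005 0 0 0 .05;0 0 .01 0 0 0 .05;0 0 .015 0 0 0 .05;0 0 .018 0 0 0 .05;0 0 .018 0 0 0 .05';python3 -c "
from h import *
st()"
```

```text
t: 8.55
eef_pos: [0.5451, -0.2594, 0.0887]
tool_rot: [-0.0, 0.785, 0.62, -0.0]
contact_force: [0.1, 0.3, -6.4]
gripper_width: 0.658
t 8.55 pos [ 0.5451 -0.2594  0.0887] yaw -13.4 zax [-0.001  0.    -1.   ] F [ 0.1  0.3 -6.4] T [-0.02 -0.    0.03] w 0.658
```

```bash
python3 -m jog '0 0 .001 0 0 0 .05;0 0 .002 0 0 0 .05;0 0 .003 0 0 0 .05;0 0 .003 0 0 0 .05';python3 -c "
from h import *
st()"
```

```text
t: 8.95
eef_pos: [0.5457, -0.2596, 0.0867]
tool_rot: [0.0, 0.785, 0.62, 0.0]
contact_force: [-0.9, 1.4, -3.2]
gripper_width: 0.657
t 8.95 pos [ 0.5457 -0.2596  0.0867] yaw -13.4 zax [ 0.001  0.    -1.   ] F [-0.9  1.4 -3.2] T [0.23 0.11 0.  ] w 0.657
```

Contact is starting; pressing a touch more.

```bash
python3 -m jog '0 0 .0005 0 0 0 .05;0 0 .001 0 0 0 .05;0 0 .001 0 0 0 .05';python3 - <<'E'
from h import *
st()
c=cam('scene'); save(c,'s7.png',(150,120,290,240),5)
E
```

```text
t: 9.25
eef_pos: [0.5458, -0.2597, 0.086]
tool_rot: [0.0, 0.785, 0.62, 0.0]
contact_force: [-3.0, 2.2, 4.5]
gripper_width: 0.66
t 9.25 pos [ 0.5458 -0.2597  0.086 ] yaw -13.4 zax [ 0.001  0.    -1.   ] F [-3.   2.2  4.5] T [ 0.48  0.43 -0.01] w 0.66
```

View pics/s7.png

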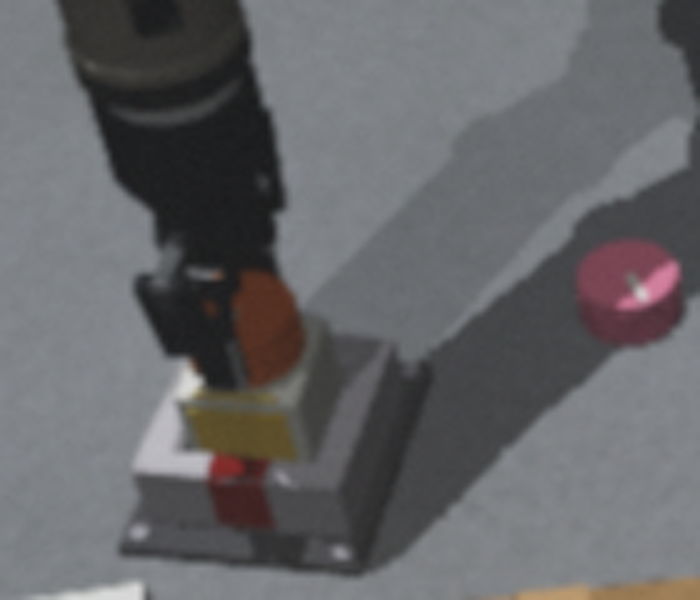

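Seated: TCP z 0.086 matches the grip height plus the 10 mm floor. Unscrewing counter-clockwise (negative rz).

```bash
python3 -m jog '0 0 0 0 0 -4 .05;0 0 0 0 0 -8 .05;0 0 0 0 0 -12 .05;0 0 0 0 0 -16 .05;0 0 0 0 0 -20 .05' 90;python3 -c "
from h import *
st()"
```

```text
t: 9.8
eef_pos: [0.5456, -0.2596, 0.086]
tool_rot: [0.0, 0.665, 0.747, 0.0]
contact_force: [-2.1, 2.8, 5.6]
gripper_width: 0.659
t 9.8 pos [ 0.5456 -0.2596  0.086 ] yaw 6.7 zax [ 0.001  0.001 -1.   ] F [-2.1  2.8  5.6] T [ 0.6   0.58 -0.35] w 0.659
```

```bash
python3 -m jog '0 0 0 0 0 -4 .05;0 0 0 0 0 -8 .05;0 0 0 0 0 -12 .05;0 0 0 0 0 -16 .05;0 0 0 0 0 -20 .05';python3 - <<'E'
from h import *
st()
c=cam('scene'); save(c,'s8.png',(150,120,290,240),5)
E
```

```text
t: 10.3
eef_pos: [0.5455, -0.2596, 0.086]
tool_rot: [0.0, 0.525, 0.851, 0.0]
contact_force: [-1.8, 3.4, 6.5]
gripper_width: 0.658
t 10.3 pos [ 0.5455 -0.2596  0.086 ] yaw 26.69 zax [ 0.     0.001 -1.   ] F [-1.8  3.4  6.5] T [ 0.6   0.7  -0.39] w 0.658
```

View pics/s8.png

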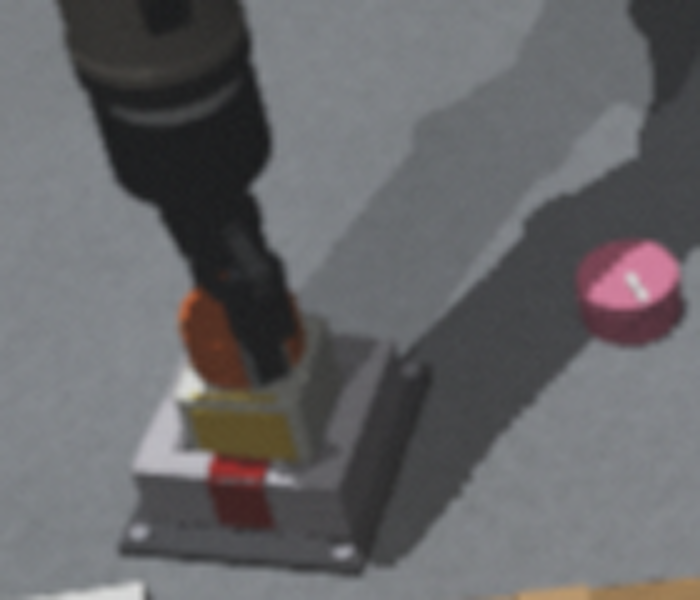

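The torque is steady at about 0.35 N m and the jar stays put, so the thread is turning. Continuing.

```bash
python3 -m jog '0 0 0 0 0 -4 .05;0 0 0 0 0 -8 .05;0 0 0 0 0 -12 .05;0 0 0 0 0 -16 .05;0 0 0 0 0 -20 .05';python3 -m jog '0 0 0 0 0 -4 .05;0 0 0 0 0 -8 .05;0 0 0 0 0 -12 .05;0 0 0 0 0 -15 .05;0 0 0 0 0 -15 .05';python3 - <<'E'
from h import *
st()
c=cam('wrist'); save(c,'w9.png',(200,80,440,320),2.5)
E
```

```text
t: 10.85
eef_pos: [0.5454, -0.2596, 0.086]
tool_rot: [0.0, 0.369, 0.929, 0.0]
contact_force: [-3.2, 3.8, 6.1]
gripper_width: 0.658
t: 11.35
eef_pos: [0.5454, -0.2597, 0.086]
tool_rot: [0.0, 0.245, 0.969, 0.0]
contact_force: [-3.7, 3.0, 6.1]
gripper_width: 0.658
t 11.35 pos [ 0.5454 -0.2597  0.086 ] yaw 61.62 zax [ 0.  0. -1.] F [-3.7  3.   6.1] T [ 0.56  0.64 -0.23] w 0.658
```

View pics/w9.png

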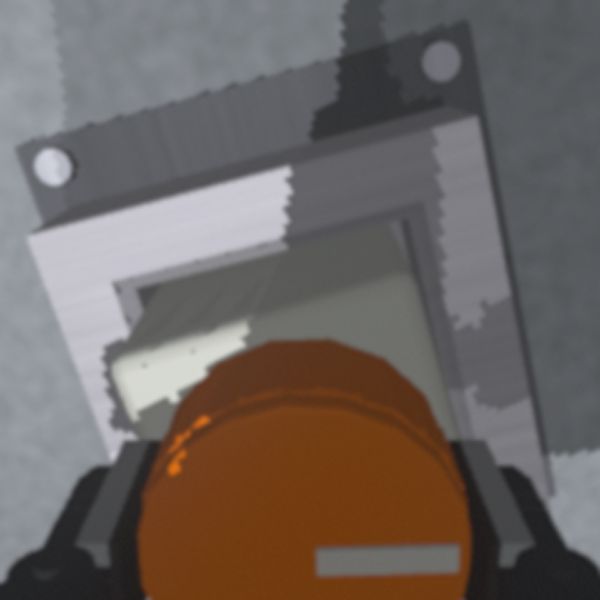

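The white line hasn't moved relative to the jaws, so there's no slip, and the jar is still square to the pocket: about 75° (1.31 rad) of thread. I'll add 4° of margin, then lift gently.

```bash
python3 -m jog '0 0 0 0 0 -2 .05;0 0 0 0 0 -4 .05;0 0 0 0 0 -4 .05';python3 -m jog '0 0 -.002 0 0 -0 .05;0 0 -.004 0 0 0 .05;0 0 -.006 0 0 0 .05;0 0 -.008 0 0 0 .05;0 0 -.008 0 0 0 .05';python3 - <<'E'
from h import *
st()
c=cam('scene'); save(c,'s9.png',(150,120,290,240),5)
E
```

```text
t: 11.7
eef_pos: [0.5453, -0.2598, 0.086]
tool_rot: [0.0, 0.211, 0.977, 0.0]
contact_force: [-3.1, 3.0, 5.9]
gripper_width: 0.661
t: 12.2
eef_pos: [0.5457, -0.2601, 0.0939]
tool_rot: [0.0, 0.211, 0.977, -0.0]
contact_force: [-1.1, -0.1, -0.5]
gripper_width: 0.66
t 12.2 pos [ 0.5457 -0.2601  0.0939] yaw 65.59 zax [ 0.001 -0.001 -1.   ] F [-1.1 -0.1 -0.5] T [ 0.03  0.18 -0.04] w 0.66
```

View pics/s9.png

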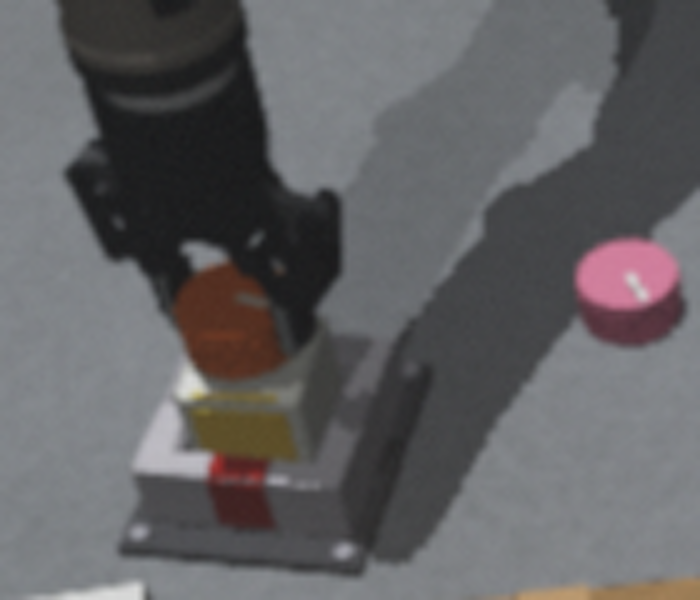

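The cap is free (z force −0.5 N, just its own weight) and the jar stayed down. Lifting 38 mm more gives about 22 mm of clearance.

```bash
python3 -m jog '0 0 -.008 0 0 0 .05;0 0 -.016 0 0 0 .05;0 0 -.024 0 0 0 .05;0 0 -.032 0 0 0 .05;0 0 -.038 0 0 0 .05';python3 -m jog '0 0 0 0 0 0 .05;0 0 0 0 0 0 .05;0 0 0 0 0 0 .05;0 0 0 0 0 0 .05'
python3 - <<'E'
from h import *
st()
c=cam('scene'); save(c,'s10.png',(150,90,310,240),4); save(c,'s10f.png')
c=cam('wrist'); save(c,'w10.png')
E
```

```text
t: 12.75
eef_pos: [0.5459, -0.2598, 0.1326]
tool_rot: [0.001, 0.211, 0.977, -0.0]
contact_force: [0.8, 0.4, -0.6]
gripper_width: 0.66
t: 13.15
eef_pos: [0.5451, -0.2596, 0.1309]
tool_rot: [-0.0, 0.211, 0.977, 0.0]
contact_force: [0.7, 0.1, -0.4]
gripper_width: 0.658
t 13.15 pos [ 0.5451 -0.2596  0.1309] yaw 65.6 zax [-0.001  0.    -1.   ] F [ 0.7  0.1 -0.4] T [-0.    0.03 -0.  ] w 0.658
```

View pics/s10.png

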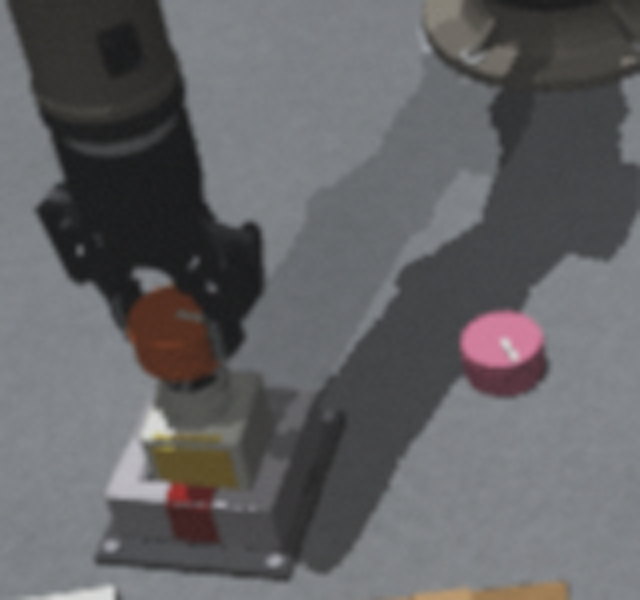

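View pics/w10.png

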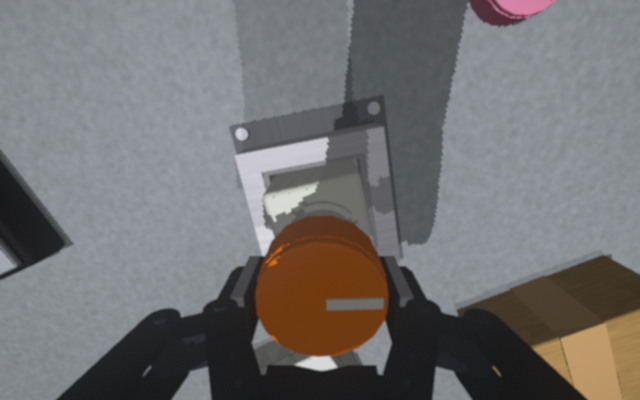

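View pics/s10f.png

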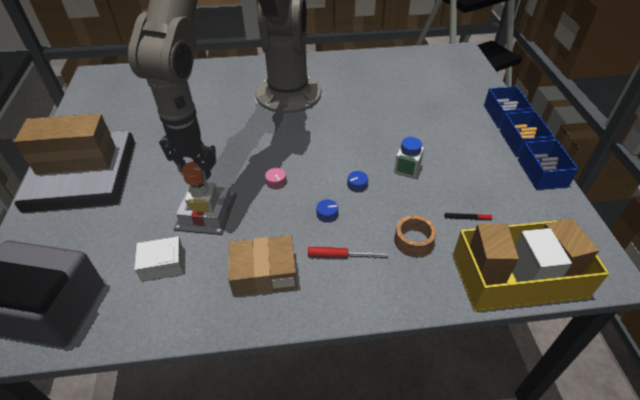

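Final views: the open neck shows below the cap, the yellow label is above the red mark, and everything else is where it was. The cap and its line sit at the same wrist pixels, (321,288) and (326–384,304), as when it was level on the jar, so it hasn't tilted. Handing in.

```bash
python3 -c "
from h import *
st(); print(workorder.hand_in())"
```

```text
t 13.25 pos [ 0.5452 -0.2596  0.131 ] yaw 65.6 zax [-0.001  0.    -1.   ] F [-0.6  0.1 -1.1] T [-0.01 -0.01  0.06] w 0.66
the job is handed in; nothing more can be done
None
```

The job is done and handed in at 13.3 s, with no verdict reported. I lifted the jar by its orange cap, turned it about 32° so the yellow label faces the red mark, and seated it in the holder. I then unscrewed the cap 79° counter-clockwise and lifted it straight off.

**Last checks:**
- **Seating:** the gripper height when seated (0.086 m) matched the pocket floor. The jar looked square in the pocket while unscrewing and stayed down when the cap came off.
- **Thread:** torque was about 0.35–0.39 N m when read in the first half of the turn and 0.23 N m at 75°. The cap did not slip in the jaws and came off without pulling on the jar.
- **Cap:** it is held level about 21 mm above the mouth, with only about its own weight on the wrist.
- **Other things on the bench:** none moved in the last scene picture.

**Minor disagreements:**
- **Holder centre:** the top and wrist cameras differed by about 2 mm, so I used a middle value plus a 1 mm nudge.
- **First grip:** closing on the cap showed an 11 N upward force, so I opened and gripped again 3–4 mm higher. It still showed 8 N, probably from the pads swinging forward as they close.

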